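# Nest the dust-extraction hoods loosely on their storage board

### The arm

A 7-joint arm with a two-finger parallel gripper is mounted at the origin on the work surface. World frame = base frame: x ahead of the robot, y to its left, z up, the work surface at z = 0. Lengths are in m, angles in rad, forces in N, time in s.
With the tool pointing down it reaches from about 0.35 to 0.9 m from the base axis. Payload 7.2 kg.
Tool frame: the origin (TCP) lies at the very end of the fingers, on their centre line; the grasp point (between the pads) lies 19 mm behind it; y points along the fingers, z is the direction in which the jaws open and shut, and the axes are right-handed (so a half turn about y gives the same grasp; the last joint's range is limited). The gripper opens to 88 mm and grips with 3 to 60 N. Pads are 20 mm wide; open, the fingers measure 115 mm over their backs; the gripper's body (75 mm by 178 mm) begins 61 mm behind the grasp point.
Start: joints at [-1.208, 0.411, -0.013, 1.596, 0.006, 1.134, -0.082], TCP at [0.261, 0.568, 0.223] pointing down, gripper open.
Joint ranges: [-2.95, 2.95], [-0.29, 1.99], [-1.47, 1.44], [0.14, 2.54], [-1.03, 4.17], [0.13, 1.85], [-2.86, 2.86]. Speed limits (rad/s): [2.39, 2.39, 3.01, 3.01, 3.14, 3.14, 3.14].

### API

Orientations are given as a rotation vector (axis times angle).
In Python, from bench import manip gives the robot as it stands.
- The arm moves only by the tool arm_command, never from a script. Its argument "deltas" is a list of rows, each a list of 2 entries, a list of its own where there are three numbers: the shift along the tool's x, y, z in cm, then the turn about the tool's y in rad. In form: [[[tx, ty, tz], spin], ...]. A call has 1 to 5 rows; each row is the pose to reach, as a shift and turn from the pose commanded when the call began, along the tool's axes at that moment; what a row does not reach only later rows make up. A row lasts 1/8 s, in which the tool goes at most 62.5 mm and 10.7 degrees, less where a joint would pass 70% of its speed; a pose out of reach is approached as far as the arm can. A call with a gripper value outside its range is refused whole. "fingers" is the opening, from 0 (shut) to 1 (fully open), set as the call begins (left out, the last holds). The fingers move at their own pace and stop on an object; the grip force is fixed at half the most. Time passes only in rows, so rows that repeat a pose let the fingers close. It gives the time, the measured TCP pose, the force and the opening at its end, in the units of the state.
- manip.observe(): the state, without advancing time (a new reading comes with each control period).
- manip.snapshot(name): name is "scene" or "top"; returns the picture (420x560x3 uint8, blue, green, red); there is no depth.
- manip.camera_params(name): a dict with "mtx" (3x3 intrinsics, pixels), "eye" and "orientation" of the camera in the world. Camera axes: x right, y down, z forward; pixel columns grow to the right and rows downward; lengths in m; the calibration is good to about 2 mm. A picture is of the moment at which its call begins. camera_params takes no time and is no camera call.
- manip.hand_in(): hands the job in, once; it reports no verdict.
The state is a dict: "time_s": time; "joint_pos": joint angles; "joint_velocities": joint speeds; "joint_torque": joint torques, N m; "position": TCP position; "tool_rot": TCP orientation; "wrist_force": force on the tool from outside, world axes, zero at the start; "torque": the same for the moment, N m; "finger_gap": opening from 0.0 (shut) to 1.0 (fully open).
Only numpy, scipy, OpenCV 4.12 (cv2) and the standard library are available. Lean on these libraries where they do the work, as an engineer would, in place of code of your own. Each camera call takes 0.05 s, during which the arm holds its last target.

### The job

Put the dust-extraction hoods away: leave the small white hood standing on its plywood board, nest the medium yellow hood loosely over it, then the large blue hood loosely over the yellow one, with the square flanges lined up edge over edge like a neat pile. Lower each one gently until it just rests on the cone below and let go; do not drop it or press it down, or the cones jam. Leave the glue bottle, the wooden panel, the wooden block and the chisel undisturbed.

Things in the scene. Friction and masses are not known exactly. Their poses are not given: they have to be found in the camera images.
- board: Fixed square plywood storage board, 150 x 150 mm, 9 mm thick, lying on the bench; the small hood stands on it. Origin: centre of its underside; z up.
- small_hood: Small white hood, 300 g, loose, on the board, narrow end up. Square flange 120 x 120 x 6 mm at the bottom; cone of outer radius 52 mm at the underside, losing 0.3 mm per mm of height to 17 mm at height 117; then a straight collar 34 mm across to the top at 143. Not to be moved. Origin: centre of the underside; z up along its axis; x, y parallel to the flange edges (looks alike each quarter turn).
- medium_hood: Medium yellow hood, about 220 g, loose: same flange and outer cone, wall 5 mm (level), hollow, open both ends. Above height 93 mm a straight collar, 48 outside, 40 inside diameter, to the top at 133: grip there. Nested, its underside rests 17 mm above the small hood's. Origin: centre of the underside; z up along its axis; x, y parallel to the flange edges (looks alike each quarter turn).
- large_hood: Large blue hood, about 240 g, loose: same flange and outer cone, wall 5 mm (level), hollow, open both ends. Above height 70 mm a straight collar, 62 outside, 54 inside diameter, to the top at 120: grip there. Nested, its underside rests 17 mm above the medium hood's. Origin: centre of the underside; z up along its axis; x, y parallel to the flange edges (looks alike each quarter turn).
- glue_bottle: Bystander: grey glue bottle with red cap, 56 mm diameter, 185 mm tall, standing on the bench. Origin: centre of its underside.
- dovetail_panel: Bystander: light wooden panel standing on end, 22 (x) x 70 (y) x 180 mm tall. Origin: centre of its underside.
- beech_block: Bystander: lying wooden block, 50 (x) x 190 (y) x 45 mm tall. Origin: centre of its underside.
- chisel: Bystander: chisel with red handle lying along its y axis, 220 mm long, 25 mm high. Origin: below its middle, on the bench.

How it is judged:
On the way, in this order (a step that is already met when the one before it is completed fails the run):
1. the medium hood rests nested over the small one, square to it and let go (z of medium_hood in the frame of small_hood between 0.011 and 0.024 m and x of medium_hood in the frame of small_hood between -0.004 and 0.004 m and y of medium_hood in the frame of small_hood between -0.004 and 0.004 m and angle between the z axis of medium_hood and the z axis of small_hood, either way round below 0.06 rad and (angle between the x axis of medium_hood and the x axis of small_hood, either way round below 0.1 rad or angle between the x axis of medium_hood and the y axis of small_hood, either way round below 0.1 rad) and contact force between medium_hood and the fingers below 0.2 N and linear speed of medium_hood below 0.02 m/s and distance of small_hood from where it was at the start of the episode below 0.03 m and angle between small_hood's own z axis and vertical below 0.05 rad), for 0.2 s.
2. the large hood rests nested over the medium one, square to it and let go (z of large_hood in the frame of medium_hood between 0.011 and 0.024 m and x of large_hood in the frame of medium_hood between -0.004 and 0.004 m and y of large_hood in the frame of medium_hood between -0.004 and 0.004 m and angle between the z axis of large_hood and the z axis of medium_hood, either way round below 0.06 rad and (angle between the x axis of large_hood and the x axis of medium_hood, either way round below 0.1 rad or angle between the x axis of large_hood and the y axis of medium_hood, either way round below 0.1 rad) and contact force between large_hood and the fingers below 0.2 N and linear speed of large_hood below 0.02 m/s), for 0.2 s.
At the end, for the whole second after the job is handed in: Small hood upright, within 30 mm of its start; medium over it, large over medium: each underside 11 to 24 mm above the one below, centred within 4 mm along x and y, axes parallel within 0.06 rad, flange edges within 0.1 rad (any quarter turn); all released and at rest (all of step 1 and all of step 2); the robot touches nothing.
It fails at once if the medium hood is pressed onto the small one (over 40 N while gripped) or dropped onto it (over 110 N) ((contact force between medium_hood and small_hood above 40 N and contact force between medium_hood and the fingers above 2 N) or contact force between medium_hood and small_hood above 110 N).
It fails at once if the large hood is pressed onto the medium one (over 40 N while gripped) or dropped onto it (over 110 N) ((contact force between large_hood and medium_hood above 40 N and contact force between large_hood and the fingers above 2 N) or contact force between large_hood and medium_hood above 110 N).
It fails at once if the glue bottle or the wooden panel is shifted by over 20 mm or tipped (distance of any of glue_bottle, dovetail_panel from where it was at the start of the episode above 0.02 m or angle between any of glue_bottle, dovetail_panel's own z axis and vertical above 0.3 rad).
It fails at once if the wooden block or the chisel is shifted by over 20 mm (distance of any of beech_block, chisel from where it was at the start of the episode above 0.02 m or angle between any of beech_block, chisel's own z axis and vertical above 0.3 rad).
It also fails if it takes over 64 s, if anything falls off the work surface, if the arm or the gripper's body presses on something with over 40 N, if the wrist force passes 120 N, or if a joint passes its speed limit or range.

## Working session

There is one attempt and no reset: what is moved stays moved. The work goes in short steps, Python scripts to look and compute and a tool call to move; the robot and the scene stay as the last step left them, time stands still between calls to the robot, and variables do not carry over. Pictures are saved under pics/ and viewed, and the job is handed in when it is done.

Besides the shell and the picture viewer there is one more tool, called after ">>>" as name(argument=value, ...), one argument or row to a line, values as JSON. arm_command: Moves the arm, as the interface text tells. Its arguments: {"type":"object","properties":{"deltas":{"type":"array"},"fingers":{"type":"number"}},"required":["deltas"]}

```bash
mkdir -p pics; ls; python3 - <<'E'
from bench import manip
import cv2
print(manip.observe())
for n in("scene","top"):
    cv2.imwrite(f"pics/{n}0.png",manip.snapshot(n)); print(n,manip.camera_params(n))
E
```

```text
pics
{'time_s': 0.0, 'joint_pos': array([-1.20817296,  0.41190689, -0.01272487,  1.59700103,  0.00561631,
        1.13430104, -0.08220268]), 'joint_velocities': array([-0.0018453 , -0.00117327, -0.00084896, -0.00099731,  0.00033421,
       -0.0001583 ,  0.00099141]), 'joint_torque': array([ 1.44014783e-03, -5.87941504e+01,  6.42575081e-01, -2.91081709e+01,
       -5.37241716e-02,  1.80522708e-02,  1.72545761e-04]), 'position': array([0.2608436 , 0.56743021, 0.22182227]), 'tool_rot': array([-1.54583314,  0.33810748, -0.33776241]), 'wrist_force': array([0.12867328, 0.26929655, 1.20683068]), 'torque': array([-0.0535536 , -0.06831323,  0.04038052]), 'finger_gap': 1.0004169851549904}
scene {'mtx': array([[499.48280646,   0.        , 278.11380073],
       [  0.        , 499.48280646, 215.82214301],
       [  0.        ,   0.        ,   1.        ]]), 'eye': array([ 1.12763932, -0.73242279,  1.14012676]), 'orientation': array([-2.31792533, -0.79620038,  0.27311022])}
top {'mtx': array([[420.73581998,   0.        , 283.18158988],
       [  0.        , 420.73581998, 214.8044658 ],
       [  0.        ,   0.        ,   1.        ]]), 'eye': array([0.50694974, 0.03564197, 1.03840416]), 'orientation': array([-2.1499251 ,  2.2069365 , -0.07919533])}
```

View pics/scene0.png

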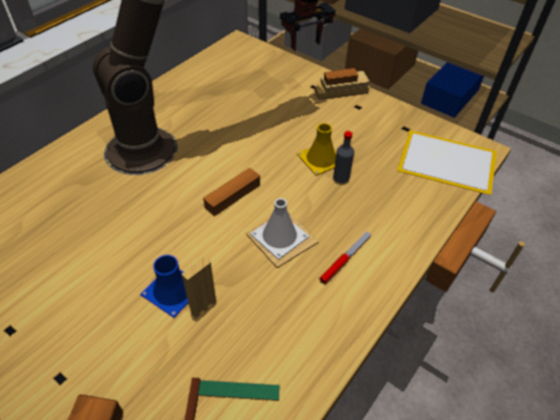

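View pics/top0.png

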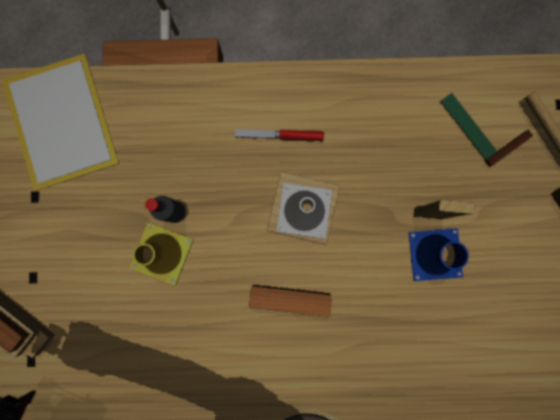

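The top view shows yellow at about (160,255) next to the bottle (165,208), white at (305,210), and blue at (437,255) next to the panel (445,210). I'll measure these more precisely.

```bash
python3 - <<'E'
import cv2,numpy as np
t=cv2.imread("pics/top0.png");s=cv2.imread("pics/scene0.png")
def crop(i,x,y,w=80):
    return cv2.resize(i[y:y+w,x:x+w],(266,266),interpolation=cv2.INTER_CUBIC)
a=np.hstack([crop(t,120,190,100),crop(t,262,165,85),crop(t,395,190,90)])
b=np.hstack([crop(s,290,110),crop(s,240,190),crop(s,135,245)])
cv2.imwrite("pics/crops.png",np.vstack([a,b]))
E
```

```text
(no output)
```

View pics/crops.png

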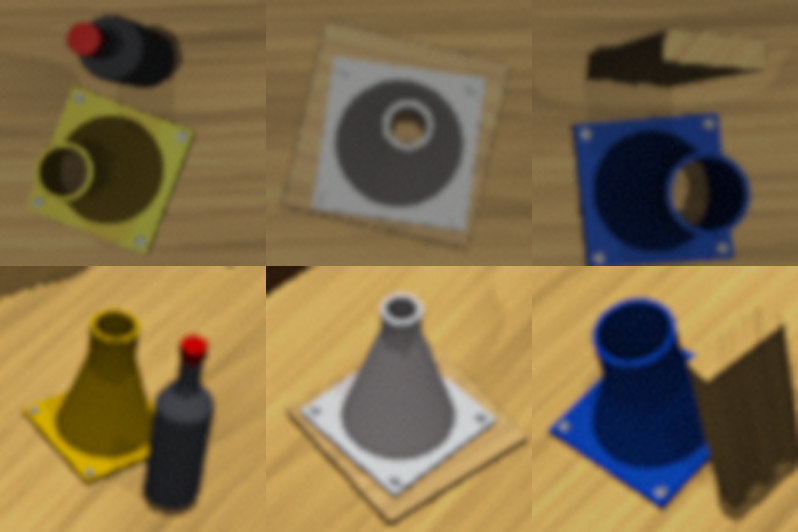

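```bash
cat > h.py <<'E'
import cv2,numpy as np
from scipy.spatial.transform import Rotation as R
from bench import manip
def ray(cam,uv,z):
    p=manip.camera_params(cam); uv=np.atleast_2d(np.asarray(uv,float))
    d=np.c_[uv,np.ones(len(uv))]@np.linalg.inv(p["mtx"]).T@R.from_rotvec(p["orientation"]).as_matrix().T
    e=p["eye"]; return (e+d*((z-e[2])/d[:,2])[:,None])[:,:2]
def proj(cam,X):
    p=manip.camera_params(cam); c=(np.atleast_2d(X)-p["eye"])@R.from_rotvec(p["orientation"]).as_matrix()
    q=c@p["mtx"].T; return q[:,:2]/q[:,2:]
def sides(P,c,th,tol=.008,half=.06):
    # P: plane points; line fit of each side around guess
    for it in range(4):
        Rm=np.array([[np.cos(th),-np.sin(th)],[np.sin(th),np.cos(th)]])
        L=(P-c)@Rm; offs={};angs=[]
        for a in(0,1):
            for s in(1,-1):
                m=(abs(L[:,a]-s*half)<tol)&(abs(L[:,1-a])<half*.92)
                if m.sum()<8: continue
                vx,vy,x0,y0=cv2.fitLine(L[m].astype(np.float32),cv2.DIST_HUBER,0,1e-4,1e-4).ravel()
                ang=np.arctan2(vy,vx)-(0 if a else np.pi/2); ang=(ang+np.pi/4)%(np.pi/2)-np.pi/4
                angs.append((ang,m.sum(),m.sum())); v=[x0,y0][a]-[vx,vy][a]/[vx,vy][1-a]*[x0,y0][1-a]
                offs[a,s]=v
        sh=[]
        for a in(0,1):
            v=[(offs[a,s]-s*half) for s in(1,-1) if (a,s) in offs]; sh.append(np.mean(v) if v else 0)
        A=np.array(angs); th=th+np.average(A[:,0],weights=A[:,1]); c=c+Rm@sh; tol=max(.004,tol*.8)
    return c,th,{k:round(v*1000,1) for k,v in offs.items()},np.round(A[:,:2],3).tolist()
E
python3 - <<'E'
from h import *
t=cv2.imread("pics/top0.png");s=cv2.imread("pics/scene0.png")
def mask(i,n):
    h=cv2.cvtColor(i,cv2.COLOR_BGR2HSV)
    if n=="y": return cv2.inRange(h,(22,120,40),(36,255,255))
    if n=="b": return cv2.inRange(h,(105,120,40),(130,255,255))
    return cv2.inRange(h,(0,0,70),(180,60,255))
roi={"y":[(115,210,200,290),(290,115,345,185)],"w":[(265,170,345,245),(240,190,322,262)],"b":[(400,220,475,290),(135,250,192,318)]}
zt={"y":.133,"b":.12,"w":.152}; zf={"y":.006,"b":.006,"w":.015}
rim={"y":[(144.4,254.3),None],"b":[(454.2,255.3),None],"w":[(307.05,204.9),None]}
vis=[]
for n in "ywb":
    g=ray("top",rim[n][0],zt[n])[0]; print(n,"rim",g.round(4))
    for ci,(cam,i) in enumerate((("top",t),("scene",s))):
        x0,y0,x1,y1=roi[n][ci]
        m=np.zeros(i.shape[:2],np.uint8); m[y0:y1,x0:x1]=mask(i,n)[y0:y1,x0:x1]
        vis.append(cv2.resize(m[y0:y0+80,x0:x0+85],(255,240)))
        C=max(cv2.findContours(m,0,cv2.CHAIN_APPROX_NONE)[0],key=len)[:,0]
        P=ray(cam,C,zf[n])
        th0={"y":-.35,"w":-.1,"b":0}[n]
        print(cam,sides(P,g,th0,.012))
cv2.imwrite("pics/m.png",np.vstack([np.hstack(vis[0::2]),np.hstack(vis[1::2])]))
E
```

```text
y rim [0.501  0.3401]
top (array([0.50179216, 0.34252049]), np.float64(-0.38390793538746854), {(0, 1): np.float32(61.0), (0, -1): np.float32(-61.0), (1, 1): np.float32(61.4), (1, -1): np.float32(-61.6)}, [[0.004, 41.0], [0.003, 42.0], [-0.004, 37.0], [-0.0, 43.0]])
scene (array([0.50241232, 0.34256442]), np.float64(-0.40743067464486504), {(0, 1): np.float32(61.2), (0, -1): np.float32(-59.9), (1, 1): np.float32(59.3), (1, -1): np.float32(-58.5)}, [[0.029, 21.0], [0.041, 16.0], [-0.17, 10.0], [0.014, 21.0]])
w rim [ 0.5964 -0.0112]
top (array([ 0.5969638 , -0.01066093]), np.float64(-0.1675165468041023), {(0, 1): np.float32(59.8), (0, -1): np.float32(-59.8), (1, 1): np.float32(59.6), (1, -1): np.float32(-59.6)}, [[-0.001, 44.0], [0.003, 45.0], [0.0, 45.0], [-0.001, 45.0]])
scene (array([ 0.59887459, -0.00913769]), np.float64(-0.17006279421200737), {(0, 1): np.float32(60.4), (0, -1): np.float32(-59.9), (1, 1): np.float32(59.8), (1, -1): np.float32(-60.4)}, [[-0.001, 28.0], [0.011, 22.0], [0.006, 21.0], [-0.007, 26.0]])
b rim [ 0.4814 -0.3282]
top (array([ 0.48250759, -0.32801002]), np.float64(0.05587529612291508), {(0, 1): np.float32(57.0), (0, -1): np.float32(-56.9), (1, 1): np.float32(57.6), (1, -1): np.float32(-57.4)}, [[0.012, 41.0], [-0.003, 42.0], [-0.008, 53.0], [0.007, 21.0]])
scene (array([ 0.48601309, -0.34605882]), np.float64(0.07999109950001854), {(0, 1): np.float32(58.9), (0, -1): np.float32(-56.7)}, [[0.1, 20.0], [0.15, 15.0]])
```

View pics/m.png

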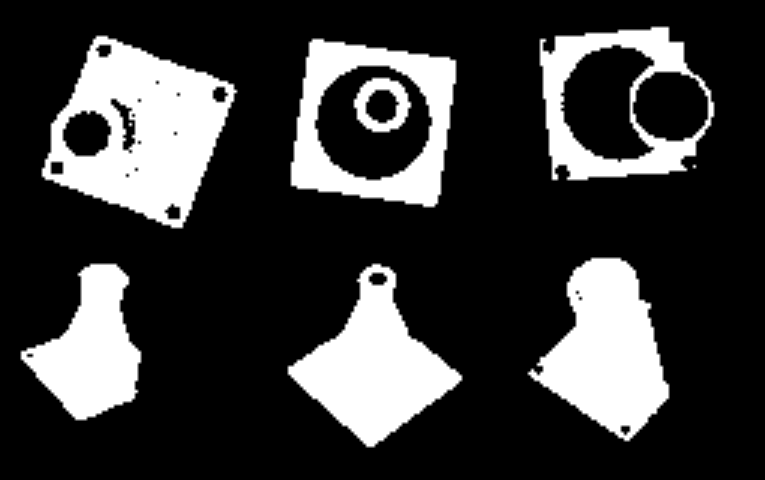

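Masks are clean, and both cameras agree to about 2 mm. Next: the bystanders and the tool axes.

```bash
python3 - <<'E'
from h import *
o=manip.observe(); M=R.from_rotvec(o["tool_rot"]).as_matrix(); print(M.round(3).tolist())
print("bottle cap",ray("top",(152,204),.185), "scene cap",ray("scene",(348,134.5),.185))
# panel top corners, crop coords
P=[(665,30),(770,38),(762,70),(662,63)]
uv=[((x-532)/266*90+395,y/266*90+190) for x,y in P]
print("panel",ray("top",uv,.18).round(3).tolist())
print("block",ray("top",[(250,286),(331,292),(329,316),(249,308)],.045).round(3).tolist())
i=cv2.imread("pics/scene0.png")[0:60,260:350]; cv2.imwrite("pics/g.png",cv2.resize(i,None,fx=6,fy=6,interpolation=2))
E
```

```text
[[0.909, -0.001, 0.418], [-0.418, -0.001, 0.909], [0.0, -1.0, -0.001]]
bottle cap [[0.60330958 0.30706192]] scene cap [[0.60899966 0.30512848]]
panel [[0.596, -0.282], [0.589, -0.354], [0.567, -0.347], [0.573, -0.279]]
block [[0.42, 0.122], [0.402, -0.066], [0.347, -0.06], [0.37, 0.126]]
```

View pics/g.png

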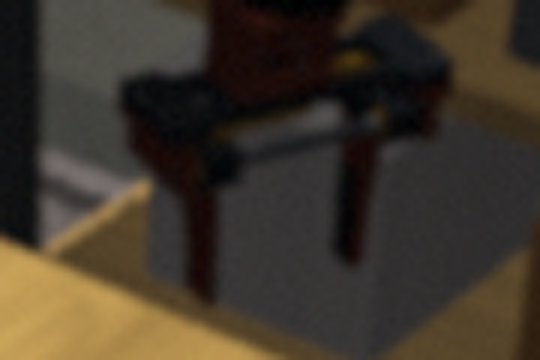

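The long side of the gripper body lies along the jaw, and the jaw already runs perpendicular to the bottle direction. No spin is needed for the pick.

```bash
cat >> h.py <<'E'
def go(x,y,z,yaw=None):
    o=manip.observe(); M=R.from_rotvec(o["tool_rot"]).as_matrix(); d=M.T@(np.array([x,y,z])-o["position"])*100
    ty=np.arctan2(M[1,0],M[0,0])
    print("delta cm",d.round(2),"spin",None if yaw is None else round(-(yaw-ty),4),"yaw",round(ty,4),"down",M[:,1].round(4),"pos",o["position"].round(4),"F",o["wrist_force"].round(2),"gap",round(o["finger_gap"],3),"t",round(o["time_s"],2))
E
python3 -c "
from h import *
go(.5018,.3422,.20)"
```

```text
delta cm [ 31.3    2.21 -10.4 ] spin None yaw -0.4308 down [-5.0e-04 -1.3e-03 -1.0e+00] pos [0.2608 0.5675 0.2219] F [-0.48  0.11  0.01] gap 1.004 t 0.1
```

>>> arm_command(
  deltas=[
    [[3, 0, -1], 0],
    [[8, 0.2, -2.7], 0],
    [[13, 0.5, -4.3], 0],
    [[18, 1, -6], 0],
    [[23, 1.5, -7.7], 0],
  ],
  fingers=1,
)

```text
time_s: 0.72
position: [0.4388, 0.4005, 0.2073]
tool_rot: [-1.545, 0.338, -0.338]
wrist_force: [1.1, -0.1, 0.5]
finger_gap: 0.999
```

>>> arm_command(
  deltas=[
    [[4, 0.2, -1.3], 0],
    [[7, 0.4, -2.3], 0],
    [[8.3, 0.5, -2.7], 0],
    [[8.3, 0.5, -2.7], 0],
    [[8.3, 0.5, -2.7], 0],
  ],
)

```text
time_s: 1.35
position: [0.5007, 0.3442, 0.2026]
tool_rot: [-1.544, 0.337, -0.335]
wrist_force: [-0.0, -0.6, 0.3]
finger_gap: 0.996
```

```bash
python3 -c "
from h import *
go(.5018,.3422,.106)
cv2.imwrite('pics/s1.png',manip.snapshot('scene'))"
```

```text
delta cm [ 0.2   9.66 -0.14] spin None yaw -0.4287 down [-8.e-04  6.e-04 -1.e+00] pos [0.5007 0.3442 0.2026] F [-0.03 -0.64  0.32] gap 0.996 t 1.35
```

View pics/s1.png

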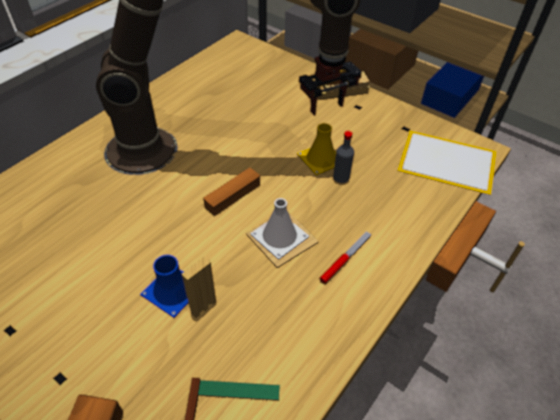

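The fingers are over the yellow hood at about (328,103), clear of the bottle. Descending.

>>> arm_command(
  deltas=[
    [[0.1, 2, -0.1], 0],
    [[0.2, 5, -0.1], 0],
    [[0.2, 8, -0.1], 0],
    [[0.2, 10.1, -0.1], 0],
    [[0.2, 10.1, -0.1], 0],
  ],
)

```text
time_s: 2.02
position: [0.5015, 0.3415, 0.1002]
tool_rot: [-1.547, 0.338, -0.335]
wrist_force: [0.1, -0.1, 0.5]
finger_gap: 0.999
```

```bash
python3 -c "
from h import *
go(.5018,.3422,.101)
cv2.imwrite('pics/s2.png',cv2.resize(manip.snapshot('scene')[60:200,240:420],None,fx=4,fy=4,interpolation=2))"
```

```text
delta cm [-0.01 -0.08  0.08] spin None yaw -0.4289 down [-0.0028 -0.0016 -1.    ] pos [0.5015 0.3415 0.1002] F [ 0.15 -0.11  0.5 ] gap 0.999 t 2.02
```

View pics/s2.png

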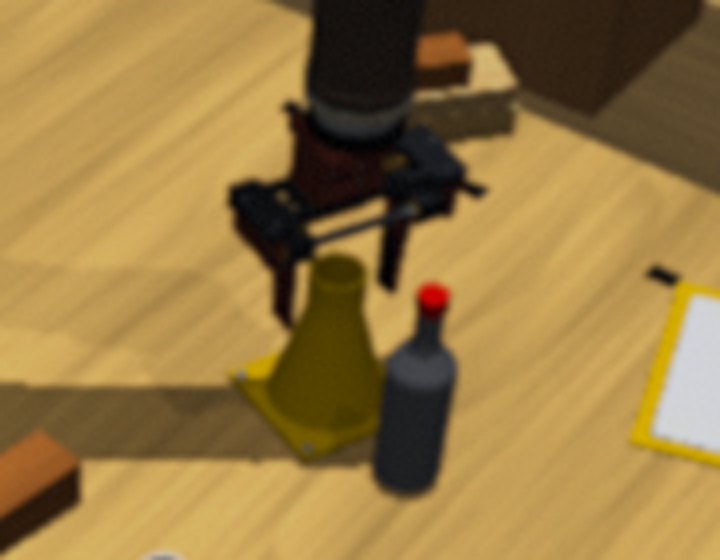

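The fingers straddle the collar and the body clears the bottle. Closing.

>>> arm_command(
  deltas=[
    [[0, 0, 0], 0],
    [[0, 0, 0], 0],
    [[0, 0, 0], 0],
    [[0, 0, 0], 0],
    [[0, 0, 0], 0],
  ],
  fingers=0,
)

```text
time_s: 2.7
position: [0.5035, 0.3412, 0.1019]
tool_rot: [-1.544, 0.338, -0.338]
wrist_force: [-0.2, 0.1, 1.5]
finger_gap: 0.55
```

>>> arm_command(
  deltas=[
    [[0, -0.5, 0], 0],
    [[0, -1.5, 0], 0],
    [[0, -3, 0], 0],
    [[0, -4, 0], 0],
    [[0, -4, 0], 0],
  ],
)

```text
time_s: 3.32
position: [0.504, 0.3414, 0.143]
tool_rot: [-1.542, 0.337, -0.339]
wrist_force: [0.7, -0.2, -4.1]
finger_gap: 0.551
```

```bash
python3 -c "
from h import *
go(.5018,.3422,.27)
cv2.imwrite('pics/s3.png',cv2.resize(manip.snapshot('scene')[50:190,240:420],None,fx=4,fy=4,interpolation=2))"
```

```text
delta cm [-2.20e-01 -1.27e+01  1.00e-02] spin None yaw -0.4308 down [ 0.0018  0.0014 -1.    ] pos [0.504  0.3414 0.143 ] F [ 0.68 -0.21 -4.08] gap 0.551 t 3.33
```

View pics/s3.png

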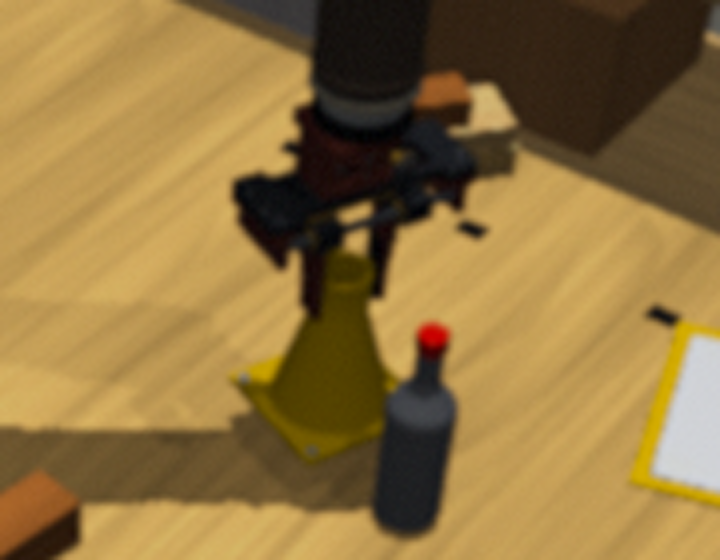

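Held (gap 0.551, about 48 mm). The straight path passes near the bottle, so I'll lift high first.

>>> arm_command(
  deltas=[
    [[0, -3, 0], 0],
    [[0, -7, 0], 0],
    [[0, -11, 0], 0],
    [[0, -15, 0], 0],
    [[0, -17, 0], 0],
  ],
)

```text
time_s: 4.0
position: [0.5037, 0.3412, 0.3136]
tool_rot: [-1.543, 0.337, -0.339]
wrist_force: [-0.6, 0.5, -3.6]
finger_gap: 0.553
```

```bash
python3 -c "
from h import *
go(.599,-.0109,.31,-.215)"
```

```text
delta cm [ 23.36   0.33 -28.01] spin -0.2158 yaw -0.4308 down [ 0.0016  0.0014 -1.    ] pos [0.5037 0.3412 0.3136] F [-0.63  0.51 -3.62] gap 0.553 t 4.0
```

>>> arm_command(
  deltas=[
    [[2, 0, -2.4], -0.03],
    [[5, 0, -6], -0.08],
    [[8, 0, -9.6], -0.13],
    [[11, 0, -13.2], -0.18],
    [[14, 0, -16.8], -0.216],
  ],
)

```text
time_s: 4.62
position: [0.5604, 0.1283, 0.3111]
tool_rot: [-1.565, 0.168, -0.167]
wrist_force: [0.2, 0.1, -2.2]
finger_gap: 0.549
```

```bash
python3 -c "
from h import *
go(.599,-.0109,.31,-.215)"
```

```text
delta cm [  6.72   0.11 -12.78] spin 0.0017 yaw -0.2133 down [-8.e-04 -2.e-04 -1.e+00] pos [0.5604 0.1283 0.3111] F [ 0.21  0.09 -2.22] gap 0.549 t 4.62
```

>>> arm_command(
  deltas=[
    [[2, 0, -4], 0],
    [[4.2, 0, -8], 0],
    [[6, 0, -11.4], 0],
    [[6.6, 0, -12.8], 0],
    [[6.6, 0, -12.8], 0],
  ],
)

```text
time_s: 5.25
position: [0.5974, -0.0097, 0.3112]
tool_rot: [-1.564, 0.171, -0.169]
wrist_force: [-0.4, 1.3, -2.4]
finger_gap: 0.547
```

>>> arm_command(
  deltas=[
    [[0, 0, 0], 0],
    [[0, 0, 0], 0],
  ],
)

```text
time_s: 5.5
position: [0.5975, -0.0074, 0.3116]
tool_rot: [-1.564, 0.167, -0.166]
wrist_force: [0.3, -0.4, -1.8]
finger_gap: 0.547
```

```bash
python3 -c "
from h import *
go(.599,-.0109,.31,-.215)
t=manip.snapshot('top');s=manip.snapshot('scene')
cv2.imwrite('pics/t4.png',t);cv2.imwrite('pics/s4.png',s)
v=np.hstack([cv2.resize(t[130:310,200:420],(400,327)),cv2.resize(s[80:280,170:390],(400,364))[:327]]);cv2.imwrite('pics/v4.png',v)"
```

```text
delta cm [ 0.22  0.16 -0.31] spin 0.0027 yaw -0.2123 down [-1.e-04  7.e-04 -1.e+00] pos [ 0.5975 -0.0074  0.3116] F [ 0.32 -0.43 -1.84] gap 0.547 t 5.5
```

View pics/v4.png

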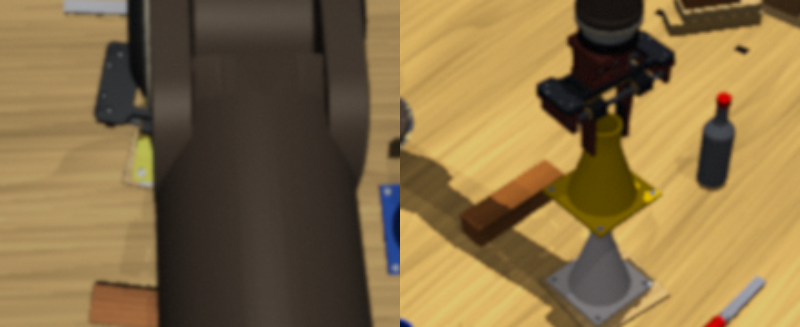

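```bash
cat >> h.py <<'E'
def flange(img,cam,n,z,g,th,roi=None,tol=.01):
    h=cv2.cvtColor(img,cv2.COLOR_BGR2HSV)
    m={"y":lambda:cv2.inRange(h,(20,120,40),(36,255,255)),"b":lambda:cv2.inRange(h,(105,120,40),(130,255,255)),"w":lambda:cv2.inRange(h,(0,0,70),(180,60,255))}[n]()
    u,v=proj(cam,[g[0],g[1],z])[0].astype(int); k=np.zeros_like(m); k[max(v-75,0):v+55,u-60:u+60]=255; m&=k
    P=np.vstack([c[:,0] for c in cv2.findContours(m,0,cv2.CHAIN_APPROX_NONE)[0] if len(c)>30])
    c,t,o,a=sides(ray(cam,P,z),np.array(g),th,tol); print(n,cam,c.round(4),round(t,3),{k:float(v) for k,v in o.items()},a); return c,t
E
python3 -c "
from h import *
s=cv2.imread('pics/s4.png')
flange(s,'scene','y',.216,(.597,-.009),-.168,tol=.012)
flange(s,'scene','w',.015,(.597,-.009),-.168,tol=.012)
"
```

```text
y scene [ 0.6026 -0.0111] -0.25 {(0, 1): 67.80000305175781, (0, -1): -67.19999694824219, (1, -1): -60.20000076293945} [[-0.217, 12.0], [0.142, 11.0], [0.077, 12.0]]
w scene [ 0.5991 -0.0094] -0.17 {(0, 1): 60.099998474121094, (0, -1): -60.0, (1, 1): 60.0, (1, -1): -60.400001525878906} [[-0.002, 28.0], [0.021, 22.0], [-0.017, 22.0], [0.001, 26.0]]
```

```bash
python3 -c "
from h import *
s=cv2.imread('pics/s4.png')
print(proj('scene',[.597,-.009,.216]))
for uv in [(284,196),(245,190),(300,200),(280,210),(270,180),(320,200)]:
  print(uv,cv2.cvtColor(s,cv2.COLOR_BGR2HSV)[uv[1],uv[0]])
c=s[140:225,240:330]
h=cv2.cvtColor(c,cv2.COLOR_BGR2HSV)
m=cv2.inRange(h,(23,190,40),(36,255,255))
cv2.imwrite('pics/v5.png',np.hstack([cv2.resize(c,None,fx=4,fy=4,interpolation=2),cv2.resize(cv2.merge([m]*3),None,fx=4,fy=4,interpolation=0)]))"
```

```text
[[280.08750291 185.43796569]]
(284, 196) [ 23 255  91]
(245, 190) [ 14 195  47]
(300, 200) [ 21 135 223]
(280, 210) [ 21 137  78]
(270, 180) [ 24 255  85]
(320, 200) [ 20 140 210]
```

View pics/v5.png

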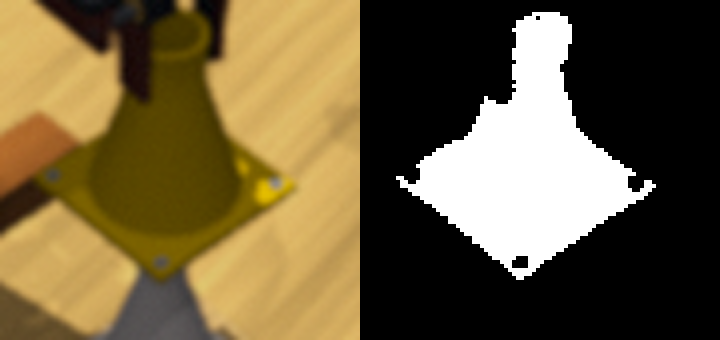

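```bash
sed -i 's/(20,120,40),(36/(23,190,40),(36/' h.py; python3 -c "
from h import *
s=cv2.imread('pics/s4.png')
for z in (.213,.216): flange(s,'scene','y',z,(.597,-.009),-.168,tol=.012)
for z in (.012,.015): flange(s,'scene','w',z,(.597,-.009),-.168,tol=.012)
"
```

```text
y scene [ 0.595  -0.0043] -0.163 {(0, 1): 58.79999923706055, (0, -1): -59.099998474121094, (1, 1): 58.400001525878906, (1, -1): -58.400001525878906} [[-0.006, 35.0], [0.051, 25.0], [-0.066, 21.0], [-0.008, 35.0]]
y scene [ 0.5967 -0.0065] -0.162 {(0, 1): 58.79999923706055, (0, -1): -58.900001525878906, (1, 1): 58.5, (1, -1): -58.20000076293945} [[-0.004, 36.0], [0.056, 24.0], [-0.056, 22.0], [-0.006, 35.0]]
w scene [ 0.5977 -0.0075] -0.17 {(0, 1): 60.20000076293945, (0, -1): -60.20000076293945, (1, 1): 60.20000076293945, (1, -1): -60.599998474121094} [[0.001, 28.0], [0.024, 22.0], [-0.014, 22.0], [0.004, 26.0]]
w scene [ 0.5991 -0.0094] -0.17 {(0, 1): 60.099998474121094, (0, -1): -60.0, (1, 1): 60.0, (1, -1): -60.400001525878906} [[-0.002, 28.0], [0.021, 22.0], [-0.017, 22.0], [0.001, 26.0]]
```

Both estimates agree: shift about +2.2 mm in tool x and -3.1 mm in tool z. Correcting, then descending to just above the white top.

>>> arm_command(
  deltas=[
    [[0.2, 0, -0.3], 0],
    [[0.2, 1, -0.3], 0],
    [[0.2, 2, -0.3], 0],
    [[0.2, 3, -0.3], 0],
    [[0.2, 4, -0.3], 0],
  ],
)

```text
time_s: 6.22
position: [0.5988, -0.0126, 0.2706]
tool_rot: [-1.564, 0.169, -0.168]
wrist_force: [0.8, -0.4, -2.3]
finger_gap: 0.549
```

>>> arm_command(
  deltas=[
    [[0, 1, 0], 0],
    [[0, 1.5, 0], 0],
    [[0, 1.5, 0], 0],
    [[0, 1.5, 0], 0],
  ],
)

```text
time_s: 6.72
position: [0.5992, -0.0127, 0.2571]
tool_rot: [-1.564, 0.168, -0.169]
wrist_force: [0.8, 0.1, -2.6]
finger_gap: 0.549
```

```bash
python3 -c "
from h import *
go(.599,-.0109,.31,-.215)
s=manip.snapshot('scene'); cv2.imwrite('pics/s6.png',s)
o=manip.observe(); z=o['position'][2]-.1016
flange(s,'scene','y',z+.006,(.597,-.009),-.168,tol=.012)
flange(s,'scene','w',.015,(.597,-.009),-.168,tol=.012)
"
```

```text
delta cm [-0.06 -5.29  0.17] spin 0.0002 yaw -0.2148 down [ 8.e-04  1.e-04 -1.e+00] pos [ 0.5992 -0.0127  0.2571] F [ 0.8   0.09 -2.63] gap 0.549 t 6.72
y scene [ 0.5991 -0.0116] -0.17 {(0, 1): 58.0, (0, -1): -57.79999923706055, (1, 1): 58.400001525878906, (1, -1): -58.20000076293945} [[0.005, 34.0], [0.056, 26.0], [-0.076, 22.0], [-0.025, 31.0]]
w scene [ 0.5998 -0.0104] -0.172 {(0, 1): 59.20000076293945, (0, -1): -59.0, (1, 1): 59.599998474121094, (1, -1): -59.099998474121094} [[-0.007, 28.0], [-0.055, 20.0], [0.051, 18.0], [-0.001, 26.0]]
```

Aligned within about 1 mm. Descending with a 1 mm trim.

>>> arm_command(
  deltas=[
    [[0, 1, 0.1], 0],
    [[0, 2.5, 0.1], 0],
    [[0, 4, 0.1], 0],
    [[0, 5.5, 0.1], 0],
    [[0, 6.5, 0.1], 0],
  ],
)

```text
time_s: 7.4
position: [0.5987, -0.0117, 0.1901]
tool_rot: [-1.564, 0.17, -0.168]
wrist_force: [0.7, 0.1, -2.1]
finger_gap: 0.55
```

```bash
python3 -c "
from h import *
go(.599,-.0109,.145,-.215)"
```

```text
delta cm [0.02 4.51 0.08] spin 0.0002 yaw -0.2148 down [-1.4e-03 -1.0e-04 -1.0e+00] pos [ 0.5987 -0.0117  0.1901] F [ 0.72  0.11 -2.07] gap 0.55 t 7.4
```

>>> arm_command(
  deltas=[
    [[0, 1, 0], 0],
    [[0, 2, 0], 0],
    [[0, 3, 0], 0],
    [[0, 3.5, 0], 0],
  ],
)

```text
time_s: 7.9
position: [0.5989, -0.0116, 0.1559]
tool_rot: [-1.564, 0.169, -0.168]
wrist_force: [-0.7, -0.1, -3.1]
finger_gap: 0.547
```

>>> arm_command(
  deltas=[
    [[0, 0.3, 0], 0],
    [[0, 0.6, 0], 0],
    [[0, 0.9, 0], 0],
    [[0, 1.2, 0], 0],
  ],
)

```text
time_s: 8.4
position: [0.5993, -0.0117, 0.1446]
tool_rot: [-1.564, 0.168, -0.169]
wrist_force: [-0.2, -0.3, -3.1]
finger_gap: 0.548
```

>>> arm_command(
  deltas=[
    [[0, 0.2, 0], 0],
    [[0, 0.4, 0], 0],
    [[0, 0.6, 0], 0],
    [[0, 0.7, 0], 0],
  ],
)

```text
time_s: 8.9
position: [0.5991, -0.0117, 0.1375]
tool_rot: [-1.564, 0.169, -0.169]
wrist_force: [-0.2, -0.1, -2.6]
finger_gap: 0.551
```

>>> arm_command(
  deltas=[
    [[0, 0.1, 0], 0],
    [[0, 0.2, 0], 0],
    [[0, 0.3, 0], 0],
    [[0, 0.4, 0], 0],
    [[0, 0.4, 0], 0],
  ],
)

```text
time_s: 9.52
position: [0.5991, -0.0117, 0.1336]
tool_rot: [-1.564, 0.169, -0.169]
wrist_force: [0.6, -0.2, -2.9]
finger_gap: 0.548
```

>>> arm_command(
  deltas=[
    [[0, 0.1, 0], 0],
    [[0, 0.2, 0], 0],
    [[0, 0.3, 0], 0],
    [[0, 0.3, 0], 0],
    [[0, 0.3, 0], 0],
  ],
)

```text
time_s: 10.15
position: [0.5993, -0.0115, 0.1307]
tool_rot: [-1.564, 0.168, -0.169]
wrist_force: [1.0, 1.6, -2.5]
finger_gap: 0.548
```

>>> arm_command(
  deltas=[
    [[0, 0.05, 0], 0],
    [[0, 0.1, 0], 0],
    [[0, 0.1, 0], 0],
  ],
)

```text
time_s: 10.52
position: [0.5995, -0.0114, 0.1298]
tool_rot: [-1.564, 0.168, -0.169]
wrist_force: [1.0, 2.5, -1.4]
finger_gap: 0.543
```

Side contact is starting (Fy +2.5 N), so I'll comply toward +y and keep creeping down.

>>> arm_command(
  deltas=[
    [[0, 0, 0.05], 0],
    [[0, 0, 0.1], 0],
    [[0, 0.05, 0.1], 0],
    [[0, 0.1, 0.1], 0],
    [[0, 0.1, 0.1], 0],
  ],
)

```text
time_s: 11.15
position: [0.5995, -0.0108, 0.1286]
tool_rot: [-1.564, 0.169, -0.169]
wrist_force: [2.9, 1.4, -2.0]
finger_gap: 0.55
```

>>> arm_command(
  deltas=[
    [[0, 0.05, 0], 0],
    [[0, 0.1, 0], 0],
    [[0, 0.1, 0], 0],
  ],
)

```text
time_s: 11.52
position: [0.5997, -0.0108, 0.1279]
tool_rot: [-1.564, 0.168, -0.169]
wrist_force: [2.6, -0.9, 0.9]
finger_gap: 0.55
```

>>> arm_command(
  deltas=[
    [[0.05, 0, 0], 0],
    [[0.1, 0, 0], 0],
    [[0.1, 0, 0], 0],
  ],
)

```text
time_s: 11.9
position: [0.5999, -0.0108, 0.1277]
tool_rot: [-1.564, 0.169, -0.168]
wrist_force: [-1.1, 0.9, 4.1]
finger_gap: 0.549
```

>>> arm_command(
  deltas=[
    [[0, 0.05, 0], 0],
    [[0, 0.05, 0], 0],
    [[0, 0.05, 0], 0],
  ],
)

```text
time_s: 12.28
position: [0.5999, -0.0109, 0.1277]
tool_rot: [-1.564, 0.169, -0.168]
wrist_force: [-3.8, 0.2, 8.1]
finger_gap: 0.545
```

It is resting at the predicted height (0.1277) with about 10 N of support. Back off a touch and release.

>>> arm_command(
  deltas=[
    [[0, -0.05, 0], 0],
    [[0, -0.05, 0], 0],
  ],
)

```text
time_s: 12.52
position: [0.5999, -0.0108, 0.1277]
tool_rot: [-1.564, 0.169, -0.168]
wrist_force: [-2.3, 0.1, 6.5]
finger_gap: 0.546
```

>>> arm_command(
  deltas=[
    [[0, 0, 0], 0],
    [[0, 0, 0], 0],
    [[0, 0, 0], 0],
    [[0, 0, 0], 0],
    [[0, 0, 0], 0],
  ],
  fingers=0.8,
)

```text
time_s: 13.15
position: [0.6003, -0.0109, 0.1276]
tool_rot: [-1.564, 0.169, -0.169]
wrist_force: [-0.3, 0.0, -0.5]
finger_gap: 0.8
```

>>> arm_command(
  deltas=[
    [[0, -1, 0], 0],
    [[0, -3, 0], 0],
    [[0, -6, 0], 0],
    [[0, -10, 0], 0],
    [[0, -14, 0], 0],
  ],
)

```text
time_s: 13.78
position: [0.6002, -0.011, 0.2697]
tool_rot: [-1.564, 0.168, -0.169]
wrist_force: [0.8, 0.7, -0.1]
finger_gap: 0.798
```

```bash
python3 -c "
from h import *
go(.484,-.328,.28)
s=manip.snapshot('scene'); cv2.imwrite('pics/s7.png',s)
flange(s,'scene','y',.032,(.597,-.009),-.168,tol=.012)
flange(s,'scene','w',.015,(.597,-.009),-.168,tol=.012)
cv2.imwrite('pics/v7.png',cv2.resize(s[130:280,200:350],None,fx=4,fy=4,interpolation=2))
"
```

```text
delta cm [ -4.6   -1.04 -33.45] spin None yaw -0.2149 down [ 5.e-04  0.e+00 -1.e+00] pos [ 0.6002 -0.011   0.2697] F [ 0.83  0.66 -0.08] gap 0.798 t 13.78
y scene [ 0.5991 -0.0097] -0.168 {(0, 1): 58.400001525878906, (0, -1): -57.5, (1, 1): 57.20000076293945, (1, -1): -57.900001525878906} [[-0.006, 31.0], [0.033, 22.0], [-0.015, 20.0], [0.004, 30.0]]
w scene [ 0.5971 -0.0068] -0.153 {(0, 1): 60.0, (1, -1): -60.0} [[-0.007, 55.0], [0.008, 54.0]]
```

View pics/v7.png

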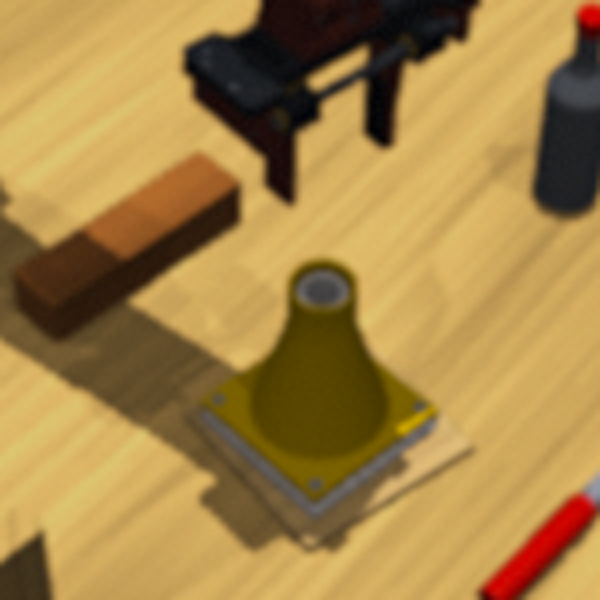

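Nested squarely: yellow at (0.599,-0.0097), yaw -0.168, matching white's original pose. Now blue, with tool yaw about 0 so the narrow side of the body faces the panel.

```bash
python3 -c "
from h import *
go(.4825,-.328,.27,-.02)"
```

```text
delta cm [ -4.97   0.43 -33.52] spin -0.1952 yaw -0.2152 down [ 8.3e-03  8.0e-04 -1.0e+00] pos [ 0.6025 -0.0112  0.2755] F [1.41 0.09 3.34] gap 0.803 t 13.82
```

>>> arm_command(
  deltas=[
    [[-0.4, 0, -3], -0.03],
    [[-1.1, 0, -8], -0.08],
    [[-1.8, 0, -13], -0.13],
    [[-2.5, 0, -18], -0.18],
    [[-3.2, 0, -23], -0.195],
  ],
  fingers=1,
)

```text
time_s: 14.45
position: [0.5194, -0.2303, 0.2684]
tool_rot: [-1.571, 0.014, -0.016]
wrist_force: [0.1, 0.0, 0.2]
finger_gap: 1.0
```

```bash
python3 -c "
from h import *
go(.4825,-.328,.27,-.02)"
```

```text
delta cm [-3.51 -0.16 -9.83] spin 0.0012 yaw -0.0188 down [ 1.2e-03 -2.0e-04 -1.0e+00] pos [ 0.5194 -0.2303  0.2684] F [0.12 0.05 0.15] gap 1.0 t 14.45
```

>>> arm_command(
  deltas=[
    [[-1.5, 0, -4], 0],
    [[-3, 0, -8], 0],
    [[-3.5, 0, -9.8], 0],
    [[-3.5, 0, -9.8], 0],
    [[-3.5, 0, -9.8], 0],
  ],
)

```text
time_s: 15.08
position: [0.4843, -0.3241, 0.2675]
tool_rot: [-1.57, 0.014, -0.014]
wrist_force: [-0.5, 0.6, 0.6]
finger_gap: 1.001
```

```bash
python3 -c "
from h import *
go(.4825,-.328,.15,-.02)
s=manip.snapshot('scene'); cv2.imwrite('pics/s8.png',s)
t=manip.snapshot('top'); cv2.imwrite('pics/t8.png',t)
v=np.hstack([cv2.resize(t[150:350,340:560],(400,364)),cv2.resize(s[160:360,60:280],(400,364))]);cv2.imwrite('pics/v8.png',v)"
```

```text
delta cm [-0.17 11.75 -0.4 ] spin 0.0025 yaw -0.0175 down [ 3.0e-04  1.1e-03 -1.0e+00] pos [ 0.4843 -0.3241  0.2675] F [-0.47  0.56  0.6 ] gap 1.001 t 15.07
```

View pics/v8.png

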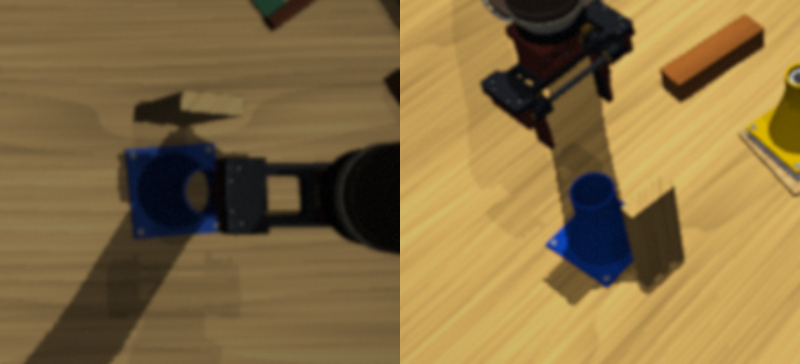

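The blue hood is directly below, and the panel is well clear of the narrow body side. Descending.

>>> arm_command(
  deltas=[
    [[-0.1, 2, -0.3], 0],
    [[-0.2, 5, -0.3], 0],
    [[-0.2, 8, -0.3], 0],
    [[-0.2, 11, -0.3], 0],
    [[-0.2, 12, -0.3], 0],
  ],
)

```text
time_s: 15.8
position: [0.4809, -0.3273, 0.146]
tool_rot: [-1.569, 0.016, -0.012]
wrist_force: [-0.5, -0.5, 1.2]
finger_gap: 1.003
```

```bash
python3 -c "
from h import *
go(.4825,-.328,.083,-.02)"
```

```text
delta cm [ 0.17  6.3  -0.08] spin 0.002 yaw -0.018 down [-0.0023  0.0017 -1.    ] pos [ 0.4809 -0.3273  0.146 ] F [-0.52 -0.47  1.21] gap 1.003 t 15.8
```

>>> arm_command(
  deltas=[
    [[0.1, 2, -0.1], 0],
    [[0.1, 4, -0.1], 0],
    [[0.1, 6, -0.1], 0],
    [[0.1, 6.3, -0.1], 0],
    [[0.1, 6.3, -0.1], 0],
  ],
)

```text
time_s: 16.42
position: [0.4827, -0.3301, 0.0854]
tool_rot: [-1.571, 0.015, -0.016]
wrist_force: [1.0, -0.8, -0.1]
finger_gap: 1.003
```

```bash
python3 -c "
from h import *
go(.4825,-.328,.083,-.02)
s=manip.snapshot('scene'); cv2.imwrite('pics/v9.png',cv2.resize(s[190:330,90:270],None,fx=4,fy=4,interpolation=2))"
```

```text
delta cm [-0.02  0.24  0.21] spin 0.0007 yaw -0.0193 down [ 8.e-04 -3.e-04 -1.e+00] pos [ 0.4827 -0.3301  0.0854] F [ 1.01 -0.77 -0.05] gap 1.003 t 16.43
```

View pics/v9.png

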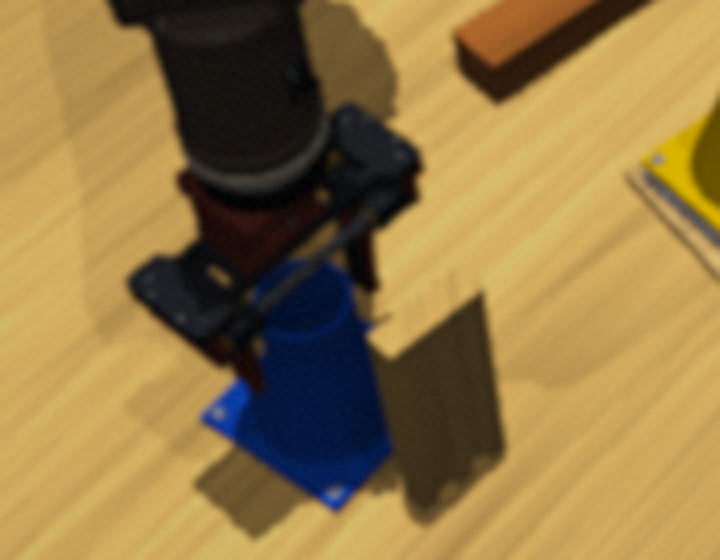

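Straddling the blue collar. Closing.

>>> arm_command(
  deltas=[
    [[0, 0.2, 0.2], 0],
    [[0, 0.2, 0.2], 0],
    [[0, 0.2, 0.2], 0],
    [[0, 0.2, 0.2], 0],
    [[0, 0.2, 0.2], 0],
  ],
  fingers=0,
)

```text
time_s: 17.1
position: [0.4822, -0.3281, 0.0829]
tool_rot: [-1.571, 0.015, -0.016]
wrist_force: [-0.8, 1.3, 3.9]
finger_gap: 0.714
```

```bash
python3 -c "
from h import *
go(.4825,-.328,.083,-.02)
s=manip.snapshot('scene'); flange(s,'scene','b',.006,(.4825,-.328),.056,tol=.012)
go(.4825,-.328,.083,-.02)
"
```

```text
delta cm [ 0.03 -0.01  0.01] spin 0.0002 yaw -0.0198 down [ 3.e-04  0.e+00 -1.e+00] pos [ 0.4822 -0.3281  0.0829] F [-0.81  1.26  3.9 ] gap 0.714 t 17.1
b scene [ 0.4859 -0.3502] 0.097 {(0, 1): 58.599998474121094, (0, -1): -57.400001525878906} [[0.056, 19.0], [0.126, 20.0]]
delta cm [ 0.03 -0.01  0.  ] spin 0.0002 yaw -0.0198 down [ 3.e-04  1.e-04 -1.e+00] pos [ 0.4822 -0.328   0.0829] F [-0.64  1.68  3.33] gap 0.707 t 17.15
```

>>> arm_command(
  deltas=[
    [[0, -0.5, 0], 0],
    [[0, -2, 0], 0],
    [[0, -4, 0], 0],
    [[0, -6, 0], 0],
    [[0, -6, 0], 0],
  ],
)

```text
time_s: 17.77
position: [0.483, -0.3288, 0.1446]
tool_rot: [-1.572, 0.013, -0.018]
wrist_force: [-0.0, 0.1, -3.6]
finger_gap: 0.711
```

```bash
python3 -c "
from h import *
go(.4825,-.328,.083,-.02)
s=manip.snapshot('scene'); cv2.imwrite('pics/v10.png',cv2.resize(s[190:330,90:270],None,fx=4,fy=4,interpolation=2))"
```

```text
delta cm [-0.08  6.16  0.09] spin 0.0001 yaw -0.0199 down [ 0.0032 -0.0016 -1.    ] pos [ 0.483  -0.3288  0.1446] F [-0.01  0.14 -3.58] gap 0.711 t 17.77
```

View pics/v10.png

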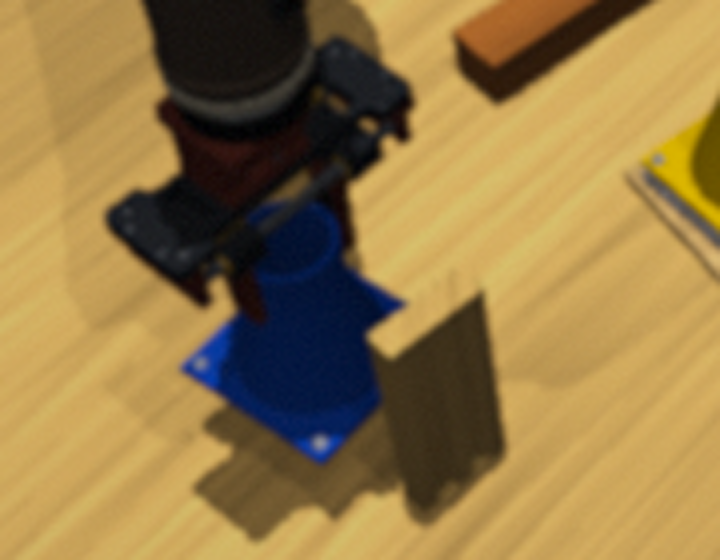

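Blue is held (gap 0.71, about 62 mm) and its flange clears the panel. Lifting.

>>> arm_command(
  deltas=[
    [[0, -2, 0], 0],
    [[0, -6, 0], 0],
    [[0, -10, 0], 0],
    [[0, -14, 0], 0],
    [[0, -15, 0], 0],
  ],
)

```text
time_s: 18.45
position: [0.4827, -0.3286, 0.2941]
tool_rot: [-1.572, 0.014, -0.018]
wrist_force: [0.3, -0.0, -2.7]
finger_gap: 0.706
```

```bash
python3 -c "
from h import *
go(.598,-.0105,.293,-.244)"
```

```text
delta cm [10.9   0.1  32.03] spin 0.2241 yaw -0.0199 down [ 0.0027 -0.0013 -1.    ] pos [ 0.4827 -0.3286  0.2941] F [ 0.35 -0.02 -2.72] gap 0.706 t 18.45
```

>>> arm_command(
  deltas=[
    [[1, 0, 3], 0.03],
    [[2.7, 0, 8], 0.08],
    [[4.4, 0, 13], 0.13],
    [[6.1, 0, 18], 0.18],
    [[7.8, 0, 23], 0.224],
  ],
)

```text
time_s: 19.08
position: [0.5642, -0.0978, 0.2904]
tool_rot: [-1.562, 0.195, -0.19]
wrist_force: [1.4, 0.0, -2.7]
finger_gap: 0.71
```

```bash
python3 -c "
from h import *
go(.598,-.0105,.293,-.244)"
```

```text
delta cm [ 1.16 -0.27  9.29] spin -0.0012 yaw -0.2452 down [-2.8e-03  2.0e-04 -1.0e+00] pos [ 0.5642 -0.0978  0.2904] F [ 1.35  0.04 -2.75] gap 0.71 t 19.07
```

>>> arm_command(
  deltas=[
    [[0.5, 0, 4], 0],
    [[1, 0, 7.5], 0],
    [[1.1, 0, 9], 0],
    [[1.1, 0, 9], 0],
    [[1.1, 0, 9], 0],
  ],
)

```text
time_s: 19.7
position: [0.5964, -0.0171, 0.2923]
tool_rot: [-1.563, 0.194, -0.193]
wrist_force: [0.7, -1.0, -3.4]
finger_gap: 0.708
```

>>> arm_command(
  deltas=[
    [[0, 0.5, 0], 0],
    [[0, 1, 0], 0],
    [[0, 1, 0], 0],
    [[0, 1, 0], 0],
  ],
)

```text
time_s: 20.2
position: [0.597, -0.0151, 0.2827]
tool_rot: [-1.562, 0.191, -0.192]
wrist_force: [0.4, 0.1, -3.7]
finger_gap: 0.711
```

```bash
python3 -c "
from h import *
go(.598,-.0105,.293,-.244)
s=manip.snapshot('scene'); cv2.imwrite('pics/s11.png',s)
o=manip.observe(); z=o['position'][2]-.0829
flange(s,'scene','b',z+.006,(.597,-.009),-.168,tol=.012)
flange(s,'scene','y',.032,(.597,-.009),-.168,tol=.012)
cv2.imwrite('pics/v11.png',cv2.resize(s[110:270,190:370],None,fx=4,fy=3.75,interpolation=2))
go(.598,-.0105,.293,-.244)
"
```

```text
delta cm [-0.02 -1.03  0.47] spin 0.0 yaw -0.244 down [ 1.e-04  0.e+00 -1.e+00] pos [ 0.597  -0.0151  0.2827] F [ 0.43  0.14 -3.75] gap 0.711 t 20.2
b scene [ 0.5997 -0.0154] -0.186 {(0, 1): 57.599998474121094, (0, -1): -58.0, (1, 1): 56.599998474121094, (1, -1): -57.5} [[0.04, 32.0], [-0.024, 25.0], [-0.011, 22.0], [0.009, 30.0]]
y scene [ 0.599  -0.0093] -0.175 {(0, 1): 57.79999923706055, (0, -1): -57.79999923706055, (1, 1): 57.79999923706055, (1, -1): -57.599998474121094} [[0.013, 30.0], [0.025, 24.0], [-0.039, 23.0], [-0.006, 30.0]]
delta cm [-0.02 -1.02  0.46] spin 0.0002 yaw -0.2438 down [ 3.e-04  1.e-04 -1.e+00] pos [ 0.5971 -0.015   0.2828] F [-0.2   0.42 -2.79] gap 0.71 t 20.25
```

View pics/v11.png

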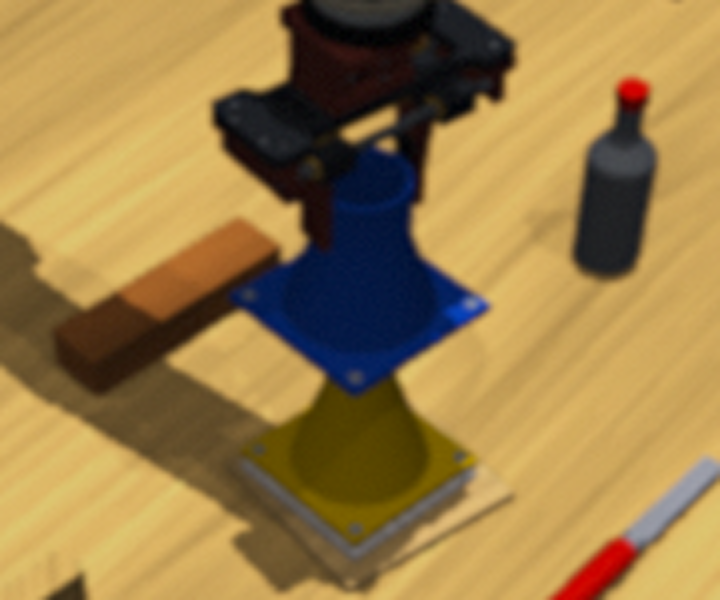

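>>> arm_command(
  deltas=[
    [[-0.05, 0, 0.25], 0],
    [[-0.05, 0.5, 0.5], 0],
    [[-0.05, 1.5, 0.5], 0],
    [[-0.05, 2.5, 0.5], 0],
    [[-0.05, 2.5, 0.5], 0],
  ],
)

```text
time_s: 20.88
position: [0.597, -0.0101, 0.2563]
tool_rot: [-1.563, 0.193, -0.19]
wrist_force: [-0.3, 0.1, -3.0]
finger_gap: 0.712
```

>>> arm_command(
  deltas=[
    [[0, 0, 0], 0],
    [[0, 0, 0], 0],
  ],
)

```text
time_s: 21.12
position: [0.598, -0.0101, 0.258]
tool_rot: [-1.562, 0.191, -0.192]
wrist_force: [0.3, -1.2, -2.8]
finger_gap: 0.711
```

```bash
python3 -c "
from h import *
s=manip.snapshot('scene')
o=manip.observe(); z=o['position'][2]-.0829
flange(s,'scene','b',z+.006,(.597,-.009),-.168,tol=.012)
flange(s,'scene','y',.032,(.597,-.009),-.168,tol=.012)
go(.598,-.0105,.145,-.244)
"
```

```text
b scene [ 0.6012 -0.0101] -0.172 {(0, 1): 57.099998474121094, (0, -1): -57.0, (1, 1): 57.20000076293945, (1, -1): -57.400001525878906} [[0.046, 32.0], [0.029, 23.0], [-0.037, 22.0], [-0.024, 29.0]]
y scene [ 0.5993 -0.0105] -0.158 {(0, 1): 57.0, (0, -1): -57.400001525878906, (1, 1): 56.20000076293945, (1, -1): -56.29999923706055} [[-0.003, 32.0], [-0.011, 19.0], [0.047, 20.0], [-0.019, 29.0]]
delta cm [ 1.00e-02  1.13e+01 -4.00e-02] spin 0.0001 yaw -0.2439 down [ 7.e-04  1.e-04 -1.e+00] pos [ 0.598  -0.0101  0.258 ] F [ 0.4   0.13 -3.26] gap 0.709 t 21.18
```

Aligned within 1–2 mm. Trim x by -1 mm and descend.

>>> arm_command(
  deltas=[
    [[-0.1, 1, 0], 0],
    [[-0.1, 2.5, 0], 0],
    [[-0.1, 4, 0], 0],
    [[-0.1, 5.5, 0], 0],
    [[-0.1, 7, 0], 0],
  ],
)

```text
time_s: 21.8
position: [0.5966, -0.0097, 0.1863]
tool_rot: [-1.562, 0.192, -0.191]
wrist_force: [-0.1, 0.1, -3.2]
finger_gap: 0.71
```

>>> arm_command(
  deltas=[
    [[0, 1, 0], 0],
    [[0, 2, 0], 0],
    [[0, 3, 0], 0],
    [[0, 3.5, 0], 0],
    [[0, 3.5, 0], 0],
  ],
)

```text
time_s: 22.42
position: [0.5967, -0.0098, 0.1524]
tool_rot: [-1.562, 0.192, -0.191]
wrist_force: [0.1, 0.2, -3.3]
finger_gap: 0.708
```

>>> arm_command(
  deltas=[
    [[0, 0.2, 0], 0],
    [[0, 0.4, 0], 0],
    [[0, 0.7, 0], 0],
    [[0, 0.9, 0], 0],
    [[0, 0.9, 0], 0],
  ],
)

```text
time_s: 23.05
position: [0.5967, -0.0097, 0.1434]
tool_rot: [-1.562, 0.192, -0.191]
wrist_force: [-0.6, -0.5, -3.1]
finger_gap: 0.712
```

>>> arm_command(
  deltas=[
    [[0, 0.2, 0], 0],
    [[0, 0.4, 0], 0],
    [[0, 0.6, 0], 0],
    [[0, 0.8, 0], 0],
    [[0, 0.8, 0], 0],
  ],
)

```text
time_s: 23.68
position: [0.5967, -0.0098, 0.1354]
tool_rot: [-1.562, 0.192, -0.191]
wrist_force: [0.4, 0.1, -2.9]
finger_gap: 0.714
```

>>> arm_command(
  deltas=[
    [[0, 0.1, 0], 0],
    [[0, 0.2, 0], 0],
    [[0, 0.3, 0], 0],
    [[0, 0.4, 0], 0],
    [[0, 0.4, 0], 0],
  ],
)

```text
time_s: 24.3
position: [0.5967, -0.0098, 0.1315]
tool_rot: [-1.562, 0.192, -0.191]
wrist_force: [0.8, -0.4, -3.0]
finger_gap: 0.713
```

>>> arm_command(
  deltas=[
    [[0, 0.1, 0], 0],
    [[0, 0.2, 0], 0],
    [[0, 0.2, 0], 0],
    [[0, 0.2, 0], 0],
  ],
)

```text
time_s: 24.8
position: [0.5968, -0.0098, 0.1297]
tool_rot: [-1.562, 0.191, -0.191]
wrist_force: [0.6, 0.5, -3.5]
finger_gap: 0.71
```

>>> arm_command(
  deltas=[
    [[0, 0.1, 0], 0],
    [[0, 0.2, 0], 0],
    [[0, 0.2, 0], 0],
    [[0, 0.2, 0], 0],
  ],
)

```text
time_s: 25.3
position: [0.5968, -0.0097, 0.1276]
tool_rot: [-1.562, 0.191, -0.191]
wrist_force: [0.3, 0.2, -2.8]
finger_gap: 0.711
```

>>> arm_command(
  deltas=[
    [[0, 0.05, 0], 0],
    [[0, 0.1, 0], 0],
    [[0, 0.1, 0], 0],
  ],
)

```text
time_s: 25.68
position: [0.5968, -0.0098, 0.1266]
tool_rot: [-1.562, 0.191, -0.191]
wrist_force: [0.4, 0.0, -3.3]
finger_gap: 0.711
```

>>> arm_command(
  deltas=[
    [[0, 0.05, 0], 0],
    [[0, 0.1, 0], 0],
    [[0, 0.1, 0], 0],
  ],
)

```text
time_s: 26.05
position: [0.5968, -0.01, 0.1257]
tool_rot: [-1.563, 0.192, -0.192]
wrist_force: [0.6, -1.8, -1.4]
finger_gap: 0.711
```

>>> arm_command(
  deltas=[
    [[0, 0.05, 0], 0],
    [[0, 0.1, 0], 0],
    [[0, 0.1, 0], 0],
  ],
)

```text
time_s: 26.42
position: [0.5969, -0.0101, 0.1256]
tool_rot: [-1.562, 0.191, -0.192]
wrist_force: [-3.8, -2.1, 7.1]
finger_gap: 0.707
```

Contact at 0.1256, against 0.126 predicted. Relax slightly and release.

>>> arm_command(
  deltas=[
    [[-0.05, -0.05, -0.05], 0],
    [[-0.05, -0.05, -0.05], 0],
    [[-0.05, -0.05, -0.05], 0],
  ],
)

```text
time_s: 26.8
position: [0.5967, -0.0101, 0.1256]
tool_rot: [-1.562, 0.19, -0.192]
wrist_force: [0.5, -1.3, 5.8]
finger_gap: 0.712
```

>>> arm_command(
  deltas=[
    [[0, 0, 0], 0],
    [[0, 0, 0], 0],
    [[0, 0, 0], 0],
    [[0, 0, 0], 0],
    [[0, 0, 0], 0],
  ],
  fingers=0.95,
)

```text
time_s: 27.42
position: [0.5961, -0.0101, 0.1251]
tool_rot: [-1.562, 0.191, -0.191]
wrist_force: [-0.1, 0.1, -0.1]
finger_gap: 0.947
```

>>> arm_command(
  deltas=[
    [[0, -1, 0], 0],
    [[0, -3, 0], 0],
    [[0, -6, 0], 0],
    [[0, -10, 0], 0],
    [[0, -14, 0], 0],
  ],
)

```text
time_s: 28.05
position: [0.596, -0.0102, 0.2672]
tool_rot: [-1.562, 0.191, -0.192]
wrist_force: [-0.8, 0.4, -0.2]
finger_gap: 0.948
```

>>> arm_command(
  deltas=[
    [[-4, -1, 0], 0],
    [[-8, -2, 0], 0],
    [[-12, -2, 0], 0],
    [[-15, -2, 0], 0],
    [[-15, -2, 0], 0],
  ],
)

```text
time_s: 28.68
position: [0.4494, 0.0265, 0.2863]
tool_rot: [-1.561, 0.189, -0.192]
wrist_force: [0.5, 0.1, 0.8]
finger_gap: 0.946
```

```bash
python3 -c "
from h import *
s=manip.snapshot('scene');t=manip.snapshot('top');cv2.imwrite('pics/t12.png',t);cv2.imwrite('pics/s12.png',s)
flange(s,'scene','b',.049,(.598,-.009),-.168,tol=.01)
flange(t,'top','b',.049,(.598,-.009),-.168,tol=.01)
go(.598,-.0105,.145,-.244)
v=np.hstack([cv2.resize(t[130:280,230:380],(400,400),interpolation=2),cv2.resize(s[130:280,200:350],(400,400),interpolation=2)]);cv2.imwrite('pics/v12.png',v)
"
```

```text
b scene [ 0.5992 -0.0107] -0.175 {(0, 1): 59.099998474121094, (0, -1): -59.20000076293945, (1, 1): 58.900001525878906, (1, -1): -58.79999923706055} [[0.007, 30.0], [0.021, 24.0], [-0.032, 25.0], [0.005, 27.0]]
b top [ 0.5967 -0.0109] -0.172 {(0, 1): 57.099998474121094, (0, -1): -57.099998474121094, (1, 1): 56.70000076293945, (1, -1): -56.70000076293945} [[0.002, 40.0], [0.001, 41.0], [-0.008, 40.0], [0.002, 40.0]]
delta cm [ 1.510e+01  1.413e+01 -1.000e-02] spin 0.0003 yaw -0.2437 down [ 1.9e-03  4.0e-04 -1.0e+00] pos [0.4513 0.026  0.286 ] F [ 0.82  0.3  -0.11] gap 0.949 t 28.77
```

View pics/v12.png

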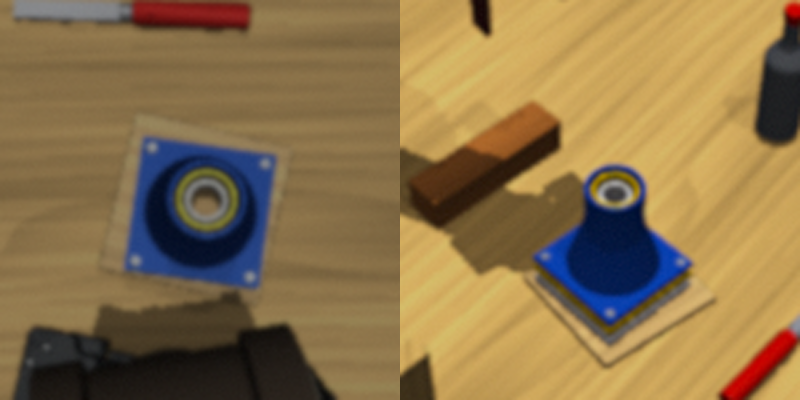

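View pics/s12.png

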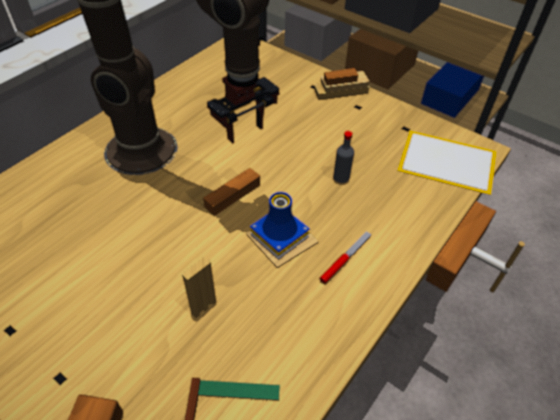

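The stack is concentric and square. Top view puts blue at (0.5967,-0.0109), yaw -0.172, against white's original (0.5970,-0.0107), yaw -0.168. Bystanders are unmoved and the arm is clear, so I'm handing in.

```bash
python3 -c "
from bench import manip
print(manip.hand_in())"
```

```text
the job is handed in; nothing more can be done
None
```

The hoods are stacked: yellow is nested over white and blue over yellow. Each was lowered slowly until it just rested (about 10 N on the wrist) and then let go. I handed the job in at about 29 s, well inside the 64 s limit.

**Last checks**
- **Top camera:** blue sits at (0.5967, -0.0109), yaw -0.172. White was originally at (0.5970, -0.0107), yaw -0.168, so they match to within 1 mm and 0.01 rad.
- **Heights:** both hoods came to rest within 0.5 mm of the expected nesting height, judged by the arm's position when they touched.
- **Surroundings:** the bottle, panel, block and chisel look unmoved in the last picture. I did not measure them again. The arm is clear of everything.

**What disagreed**
- **Camera offset:** the two cameras differ by about 2 mm in absolute position, which is within the stated calibration. I therefore compared hoods within one camera view.
- **Blue hood before the lift:** the scene camera's fit of its flange failed because the panel hid part of it, so I used the top view instead.
- **White flange after nesting:** the scene camera's fit of it was only partial because the yellow hood covers it, so I did not use it.

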